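# Clamp a syringe in its pump and roll the thumbwheel up to the red line

### The arm

A 6-joint arm with a two-finger parallel gripper is mounted at the origin on a cart in front of the work surface, level with it; the furniture and walls round the work are solid. World frame = base frame: x ahead of the robot, y to its left, z up, the work surface at z = 0. Lengths are in m, angles in rad, forces in N, time in s.
With the tool pointing down it reaches from about 0.35 to 0.975 m from the base axis. Payload 4.9 kg.
Tool frame: the origin (TCP) lies at the very end of the fingers, on their centre line; the grasp point (between the pads) lies manip.grip_point_offset behind it (manip.grip_point_offset is the distance from the TCP to the grasp point, in m); z points along the fingers, y is the line along which they close (so a half turn about z gives the same grasp; the last joint's range is limited). The gripper opens to 85 mm and grips with 20 to 120 N. Pads are 22 mm wide; open, the fingers measure 114 mm over their backs; the gripper's body (76 mm by 85 mm) begins 54 mm behind the grasp point. The pads swing forward as they close: fully open they stand 13 mm farther back than shut.
Start: joints at [-1.415, 0.053, 1.613, -0, 1.476, -0.119], TCP at [0.17, -0.602, 0.231] pointing down, gripper open.
Joint ranges: [-3.01, 3.01], [-1.01, 2.22], [0.06, 2.58], [-1.02, 4.17], [0.09, 2.62], [-3.14, 3.14]. Speed limits (rad/s): [2.57, 2.57, 3.14, 3.14, 3.14, 3.14].

### API

Orientations are given as a unit quaternion [w, x, y, z].
In Python, from plant import manip gives the robot as it stands.
- The arm moves only by the shell command python3 -m crank 'ROWS' [OPENING]. ROWS is JSON, a list of rows, each an object of numbers: "x", "y", "z": the shift along the tool's x, y, z in cm; "turn": the turn about the tool's z in rad. In form: [{"x": .., "y": .., "z": .., "turn": ..}, ...]. A call has 1 to 5 rows; each row shifts and turns the commanded pose from where the row before left it, along the tool's axes as they then stand; what a row does not reach is not made up. A row lasts 1/10 s, in which the tool goes at most 50 mm and 8.59 degrees, less where a joint would pass 70% of its speed; a pose out of reach is approached as far as the arm can. A call with a gripper value outside its range is refused whole. OPENING is the opening in per cent of the stroke, from 0 (shut) to 100 (fully open), set as the call begins (- or left out, the last holds). The fingers move at their own pace and stop on an object; the grip force is fixed at half the most. Time passes only in rows, so rows that do not move let the fingers close. It gives the time, the measured TCP pose, the force, the opening and the grip force at its end, in the units of the state.
- manip.state(): the state, without advancing time (a new reading comes with each control period).
- manip.grab_frame(name): name is "side" or "top" or "wrist"; returns (picture, depth): 420x560x3 uint8, red, green, blue; 420x560 float32, m along the optical axis (not along the pixel's ray), 0 where there is no reading.
- manip.camera_model(name): a dict with "mtx" (3x3 intrinsics, pixels), "k1" (the pictures are not rectified: a ray, as slopes to the right and down, at radius r is drawn at 1 + k1 r^2 times it, then the intrinsics apply), "world_to_cam" (4x4, takes a point from world to camera coordinates). Camera axes: x right, y down, z forward; pixel columns grow to the right and rows downward; lengths in m; the calibration is good to about 2 mm. A picture is of the moment at which its call begins: read the wrist's pose just before it. camera_model takes no time and is no camera call; for the wrist camera it gives the pose at the moment of the call.
- manip.job_done(): hands the job in; it is judged then, once.
The state is a dict: "time": time; "joint_pos": joint angles; "joint_vel": joint speeds; "joint_efforts": joint torques, N m; "tool_pos": TCP position; "tool_rot": TCP orientation; "contact_force": force on the tool from outside, world axes, zero at the start; "ft_torque": the same for the moment, N m; "gripper_width": opening from 0.0 (shut) to 1.0 (fully open); "grasp_force": force on a finger pad.
Only numpy, scipy, OpenCV 4.12 (cv2) and the standard library are available. Lean on these libraries where they do the work, as an engineer would, in place of code of your own. Each camera call takes 0.05 s, during which the arm holds its last target. There are 200 camera calls.

### The job

Get the syringe pump ready to run: with a fingertip push the raised blue clamp arm over and down until it lies fully closed on the syringe barrel, and only then roll the knurled thumbwheel, stroke by stroke, so that the pusher closes its gap to the plunger and drives it on until the front edge of the black stopper stands at the red line round the barrel. Stop there, because the wheel cannot draw the plunger back, and leave the pusher resting against the plunger. Touch the pump with the fingers only, lift nothing, move plunger and pusher by the wheel alone, and leave the bottle, timer and dish where they stand.

Things in the scene. Friction and masses are not known exactly. Their poses are not given: they have to be found in the camera images.
- pump: white syringe pump, 110 x 320 mm, fixed on the desk. Origin: centre of its underside; x = from its front (display and keys, towards the robot) to its back, y = along the syringe towards the nozzle, z up. Base 40 mm high, end blocks 66. Clear barrel (diameter 30, y = 21 to 125 mm) along y at x = -22, z = 78. Only the raised clamp arm stands higher than 102 mm
- wheel_top (a point): top of the knurled aluminium thumbwheel (fixed point, does not turn), 82 mm above the desk, on the pump's right-hand end block. Wheel diameter 48, width 15 mm, axis level along pump y; its rim stands 4 mm out of the round white guards beside it, 16 mm out of the block. A fingertip pressed on its top (3 to 10 N) and moved along pump +x, as the black arrow shows, rolls it forward
- wheel (a joint): turn of the thumbwheel in rad, growing as its top rolls towards pump +x (away from the pump's front); a 24 mm stroke turns it 1 rad. Each rad advances the pusher 3.5 mm along pump +y; rolling back draws back the pusher, not the plunger. Light friction (1 to 1.5 N at the rim); it stays where it is left. Starts at 0 to 1.5; its zero means nothing
- pusher: dark block with an aluminium face plate, driven by the wheel along pump y. Origin: middle of the face that meets the plunger, on the syringe axis; axes as the pump's. Not to be touched
- plunger: the syringe's white plunger with its black rubber stopper (diameter 27 mm), sliding along pump y. Origin: middle of the stopper's front face, on the syringe axis; axes as the pump's. It stays where it is left (about 2.5 N to move it). Not to be touched
- stopper_front (a point): middle of the front face of the black stopper, on the syringe axis; moves with the plunger; at the start 6 to 11 mm short of the red line
- plunger_flange (a point): middle of the rear face of the plunger's thumb flange (diameter 34 mm), 115 mm behind the stopper's front; moves with the plunger
- pusher_face (a point): middle of the pusher's face; gap = pump-y distance from here to plunger_flange, 1.5 to 12 mm at the start
- start_line (a point): centre, on the syringe axis, of the red line (2 mm wide) painted round the barrel; axes as the pump's
- clamp (a joint): angle of the blue barrel clamp arm in rad: 0 = closed, lying level over the barrel; about 1.57 = upright (start 1.25 to 1.7). Its friction hinge (about 0.03 N m) holds it wherever it is left
- clamp_hinge (a point): hinge of the clamp arm, on the front side of the barrel, 96 mm above the desk, 46 mm from the pump's middle towards the nozzle; the hinge axis runs along pump y
- clamp_tip (a point): free end of the clamp arm, middle of its outer face: turned to the robot when upright, uppermost (102 mm above the desk) when closed. The arm is a blue bar 58 mm long from the hinge, 18 mm wide (along pump y), 6 mm thick; it folds towards pump +x, away from the robot
- bottle: small clear reagent bottle with orange cap, diameter 54, 100 mm high, standing to the right of the pump, beyond its wheel end; origin at the centre of its underside
- timer: white lab timer, 62 x 68 x 19 mm, lying to the left of the pump, beyond the nozzle; origin at the centre of its underside
- petri: closed petri dish, diameter 60, 14 mm high, lying between the wheel end of the pump and the bottle; origin at the centre of its underside

How it is judged:
By the outcome, as a careful person would: the job done as asked, in the order asked, and still so for the second after the job is handed in, with the robot touching nothing.
It also fails if it takes over 58 s, if anything falls off the work surface, if the arm or the gripper's body presses on something with over 40 N, if the wrist force passes 120 N, or if a joint passes its speed limit or range.

## Working session

There is one attempt and no reset: what is moved stays moved. The work goes in short steps, Python scripts to look and compute and a shell command to move; the robot and the scene stay as the last step left them, time stands still between calls to the robot, and variables do not carry over. Pictures are saved under pics/ and viewed, at most 10 in all, crops included, and the job is handed in when it is done.

```bash
mkdir -p pics; ls; cat > h.py <<'E'
import numpy as np, cv2
from plant import manip
def cam(n):
    m=manip.camera_model(n); return np.array(m["mtx"]),m["k1"],np.array(m["world_to_cam"])
def ray(c,u,v):
    K,k1,T=c; x=(u-K[0,2])/K[0,0]; y=(v-K[1,2])/K[1,1]
    rd=np.hypot(x,y); r=rd
    for _ in range(20): r=rd/(1+k1*r*r)
    s=r/rd if rd>0 else 1
    R=T[:3,:3]; o=-R.T@T[:3,3]; d=R.T@np.array([x*s,y*s,1]); return o,d
def onz(c,u,v,z):
    o,d=ray(c,u,v); return o+d*(z-o[2])/d[2]
def atdepth(c,u,v,dep):
    o,d=ray(c,u,v); return o+d*dep
def proj(c,p):
    K,k1,T=c; q=T[:3,:3]@np.array(p)+T[:3,3]; x,y=q[0]/q[2],q[1]/q[2]; f=1+k1*(x*x+y*y)
    return K[0,0]*x*f+K[0,2],K[1,1]*y*f+K[1,2]
def save(n,f,crop=None,sc=1):
    im,d=manip.grab_frame(n); np.savez(f'/tmp/{f}.npz',im=im,d=d,w=cam(n)[2])
    o=im[:,:,::-1]
    if crop: o=o[crop[1]:crop[3],crop[0]:crop[2]]
    o=cv2.resize(o,None,fx=sc,fy=sc,interpolation=cv2.INTER_CUBIC); cv2.imwrite(f'pics/{f}.png',o); return im,d
E
python3 - <<'E'
from h import *
a,_=save('top','t0');b,_=save('side','s0')
for n in('top','side'):
    c=cam(n);print(n,c[0].tolist(),c[1],-c[2][:3,:3].T@c[2][:3,3],c[2][2,:3])
print(manip.state(), manip.grip_point_offset)
E
```

```text
pics
top [[478.636094702933, 0.0, 272.0328026133049], [0.0, 478.636094702933, 215.38001275218218], [0.0, 0.0, 1.0]] 0.03731545337173614 [0.3181441  0.01768451 1.15727075] [ 0.18973101 -0.00750429 -0.98180743]
side [[545.6695123243504, 0.0, 280.20027133645993], [0.0, 545.6695123243504, 200.47496021747858], [0.0, 0.0, 1.0]] -0.22587514330487177 [-0.03222035 -1.1890439   0.91625215] [ 0.35686566  0.76243243 -0.53976263]
{'time': 0.1, 'joint_pos': array([-1.41500522e+00,  5.33059087e-02,  1.61415415e+00, -2.32376650e-05,
        1.47599295e+00, -1.19005427e-01]), 'joint_vel': array([-0.00098745, -0.00254484, -0.00173559,  0.00040144, -0.00025919,
       -0.00016527]), 'joint_efforts': array([ 5.60978351e-04, -3.94901991e+01, -3.71362925e+01, -8.63477089e-05,
        3.93830225e-03, -1.42764819e-05]), 'tool_pos': array([ 0.16949761, -0.60099445,  0.23017813]), 'tool_rot': array([-9.29806111e-04,  9.90575118e-01,  1.36967408e-01, -2.86712900e-05]), 'contact_force': array([-0.04567859, -0.1836352 ,  0.52744984]), 'ft_torque': array([ 0.03289498,  0.04133382, -0.02819783]), 'grasp_force': 0.0, 'gripper_width': 1.0019591199002431} 0.0187
```

View pics/t0.png

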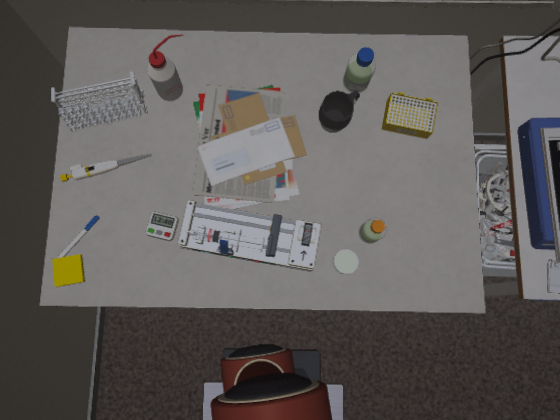

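View pics/s0.png

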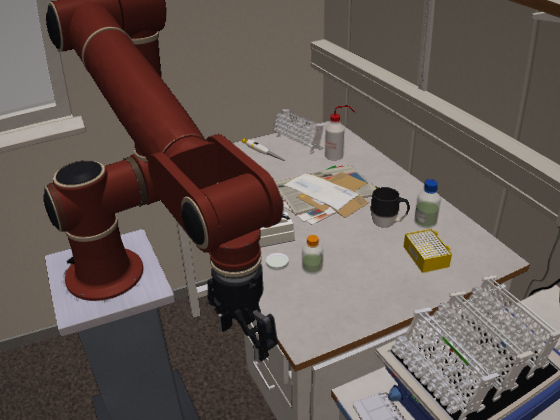

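```bash
python3 - <<'E'
from h import *
z=np.load('/tmp/t0.npz');im=z['im'][195:280,170:330,::-1]
cv2.imwrite('pics/t0c.png',cv2.resize(im,None,fx=5,fy=5,interpolation=cv2.INTER_CUBIC))
E
```

```text
(no output)
```

View pics/t0c.png

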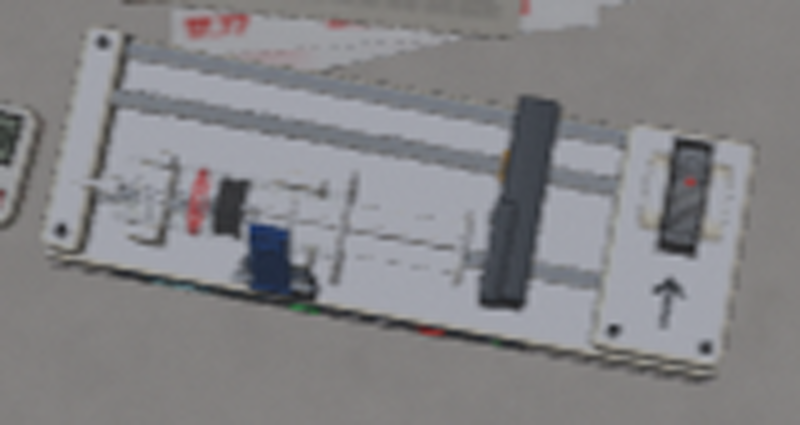

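```bash
cat >> h.py <<'E'
def pumpframe():
    c=cam('top');P=[onz(c,170+(u+.0)/5,195+v/5,.066) for u,v in((85,30),(45,248),(755,145),(715,363))]
    return np.array(P)
E
python3 - <<'E'
from h import *
P=pumpframe();print(P.round(4));TL,BL,TR,BR=P
print('len',np.linalg.norm(TL-TR),np.linalg.norm(BL-BR),'wid',np.linalg.norm(TL-BL),np.linalg.norm(TR-BR))
o=P.mean(0);y=(TL+BL-TR-BR);yaw=np.arctan2(-y[0],y[1]);print('o',o,'yaw',yaw, 'from width', [np.arctan2((a-b)[1],(a-b)[0]) for a,b in((TL,BL),(TR,BR))])
R=np.array([[np.cos(yaw),-np.sin(yaw)],[np.sin(yaw),np.cos(yaw)]])
c=cam('top')
def loc(u,v,z): p=onz(c,170+u/5,195+v/5,z);return (p.round(4),(R.T@(p-o)[:2]).round(4))
print('wheel',loc(687,190,.082));print('wheel ends',loc(695,140,.075),loc(680,250,.075))
print('red',loc(200,202,.093));print('stopper l/r',loc(217,205,.0915),loc(247,208,.0915))
print('flange',loc(350,185,.078+.012));print('pusher L edge',loc(515,100,.102),loc(480,300,.102))
print('clamp topR,L',loc(288,228,.15),loc(250,225,.15), loc(270,290,.1))
E
```

```text
[[ 0.5595  0.2079  0.066 ]
 [ 0.4571  0.221   0.066 ]
 [ 0.5108 -0.1044  0.066 ]
 [ 0.4098 -0.0858  0.066 ]]
len 0.31601403330288635 0.31039644903443103 wid 0.10324748684378601 0.10270279353772645
o [0.48427726 0.05965895 0.066     ] yaw -0.15382989323652208 from width [np.float64(-0.12717355401941816), np.float64(-0.18173647885054586)]
wheel (array([ 0.4866, -0.0716,  0.082 ]), array([ 0.0224, -0.1293]))
wheel ends (array([ 0.511 , -0.0758,  0.075 ]), array([ 0.0472, -0.1298])) (array([ 0.46 , -0.069,  0.075]), array([-0.0042, -0.1309]))
red (array([0.4755, 0.1479, 0.093 ]), array([-0.0221,  0.0858]))
stopper l/r (array([0.4745, 0.1404, 0.0915]), array([-0.022 ,  0.0783])) (array([0.4734, 0.1269, 0.0915]), array([-0.021 ,  0.0648]))
flange (array([0.4849, 0.0811, 0.09  ]), array([-0.0027,  0.0213]))
pusher L edge (array([0.523 , 0.0075, 0.102 ]), array([ 0.0462, -0.0457])) (array([0.4327, 0.0215, 0.102 ]), array([-0.0451, -0.0456]))
clamp topR,L (array([0.4566, 0.1032, 0.15  ]), array([-0.034 ,  0.0388])) (array([0.4576, 0.1194, 0.15  ]), array([-0.0355,  0.0549])) (array([0.4357, 0.1145, 0.1   ]), array([-0.0564,  0.0467]))
```

```bash
python3 -m crank '[{"turn":0.143},{"turn":0.143},{"turn":0.143},{"x":2},{"x":3}]' 0; python3 -m crank '[{"x":3,"y":-3.5},{"x":3,"y":-3.5},{"x":2.5,"y":-4},{"y":-4.5},{"y":-4.5}]'; python3 -m crank '[{"y":-4.5},{"y":-4.5},{"y":-4.5},{"y":-4.5},{"y":-4.5}]';python3 -m crank '[{"y":-4.5},{"y":-4.5},{"y":-4.5},{"y":-4.5},{"y":-4.5}]'; python3 -m crank '[{"y":-4.5},{"y":-4.0},{"y":-2.4},{},{}]'
cat >> h.py <<'E'
YAW=-.154;O=np.array([.4843,.0597])
RP=np.array([[np.cos(YAW),-np.sin(YAW)],[np.sin(YAW),np.cos(YAW)]])
def L(p): p=np.array(p);return np.r_[RP.T@(p[:2]-O),p[2]].round(4)
def W(p): return np.r_[RP@np.array(p[:2])+O,p[2]]
def st():
    s=manip.state();q=s['tool_rot'];print('t',round(s['time'],2),'L',L(s['tool_pos']),'yaw',round(2*np.arctan2(q[2],q[1]),4),'F',np.array(s['contact_force']).round(2))
    return s
E
python3 - <<'E'
from h import *
st();save('wrist','w1')
E
```

```text
t 0.1 L [-0.2097 -0.7012  0.2302] yaw 0.2748 F [-0.05 -0.18  0.53]schema error: expected keys x, y, z, turn
schema error: expected keys x, y, z, turn
schema error: expected keys x, y, z, turn
schema error: expected keys x, y, z, turn
schema error: expected keys x, y, z, turn
```

View pics/w1.png

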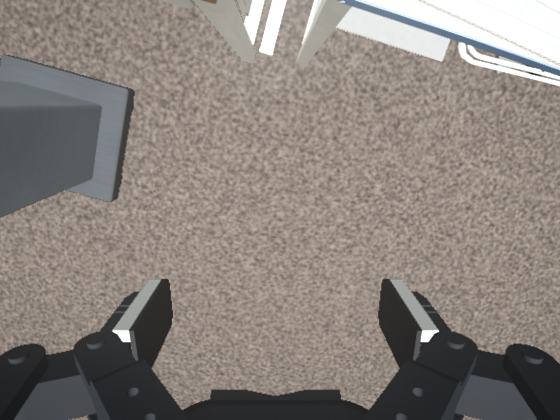

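The rows were refused because every row needs all four keys. The wrist picture shows only the floor, with the open fingers at the bottom (around (140,320) and (410,320)). I'll resend with full rows.

```bash
python3 -m crank '[{"x":0,"y":0,"z":0,"turn":0.143},{"x":0,"y":0,"z":0,"turn":0.143},{"x":0,"y":0,"z":0,"turn":0.143},{"x":2,"y":0,"z":0,"turn":0},{"x":3,"y":0,"z":0,"turn":0}]' 0
python3 -m crank '[{"x":3,"y":-3.5,"z":0,"turn":0},{"x":3,"y":-3.5,"z":0,"turn":0},{"x":2.5,"y":-4,"z":0,"turn":0},{"x":0,"y":-4.5,"z":0,"turn":0},{"x":0,"y":-4.5,"z":0,"turn":0}]'
python3 -m crank '[{"x":0,"y":-4.5,"z":0,"turn":0},{"x":0,"y":-4.5,"z":0,"turn":0},{"x":0,"y":-4.5,"z":0,"turn":0},{"x":0,"y":-4.5,"z":0,"turn":0},{"x":0,"y":-4.5,"z":0,"turn":0}]'
python3 -m crank '[{"x":0,"y":-4.5,"z":0,"turn":0},{"x":0,"y":-4.5,"z":0,"turn":0},{"x":0,"y":-4.5,"z":0,"turn":0},{"x":0,"y":-4,"z":0,"turn":0},{"x":0,"y":0,"z":0,"turn":0}]'
python3 - <<'E'
from h import *
st();save('wrist','w2')
E
```

```text
time: 0.65
tool_pos: [0.2183, -0.6092, 0.2309]
tool_rot: [-0.0, 0.997, -0.078, -0.0]
contact_force: [0.6, -1.0, 0.4]
gripper_width: 0.144
grasp_force: 0.0
time: 1.15
tool_pos: [0.3343, -0.4227, 0.2307]
tool_rot: [-0.0, 0.997, -0.077, -0.0]
contact_force: [0.5, 0.5, 0.4]
gripper_width: -0.0
grasp_force: 0.0
time: 1.65
tool_pos: [0.368, -0.2005, 0.231]
tool_rot: [-0.0, 0.997, -0.077, 0.0]
contact_force: [0.6, -0.1, -0.2]
gripper_width: 0.001
grasp_force: 0.0
time: 2.15
tool_pos: [0.3951, -0.0256, 0.2311]
tool_rot: [-0.001, 0.997, -0.073, 0.0]
contact_force: [-0.3, -0.3, -0.1]
gripper_width: 0.0
grasp_force: 0.0
t 2.15 L [-0.0751 -0.0979  0.2311] yaw -0.1468 F [-0.32 -0.33 -0.14]
```

View pics/w2.png

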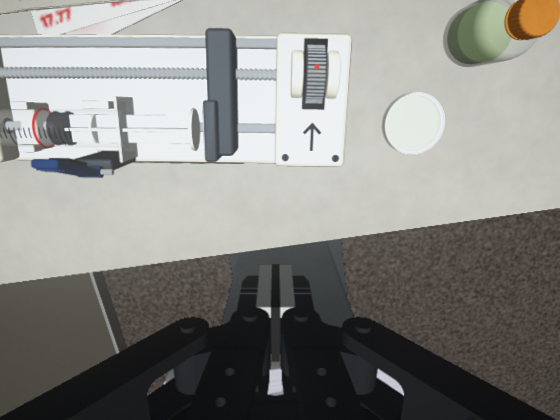

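The wrist view shows the pump square to the image: the wheel at about (316,73), the arrow at (312,137), the pusher at (220,90), the red line at (40,127) and the clamp at (75,168). The fingers are shut at (275,270).

```bash
python3 - <<'E'
from h import *
z=np.load('/tmp/w2.npz');K,k1,_=cam('wrist');c=(K,k1,z['w']);im=z['im'].astype(int);d=z['d']
def l(u,v,h): return L(onz(c,u,v,h))
print('wheel ends',l(316,40,.07),l(313,108,.07),'mid',l(316,68,.082), 'depth pt',L(atdepth(c,316,68,d[68,316])))
print('block corners',l(277,35,.066),l(351,35,.066),l(345,165,.066),l(277,163,.066))
print('pusher L top',l(207,30,.102),l(205,160,.102),'R',l(237,60,.102))
m=(im[:,:,2]>im[:,:,0]*1.8)&(im[:,:,2]>60)&(im[:,:,0]<60);ys,xs=np.nonzero(m[:200,:200]);
for v,u in list(zip(ys,xs))[::max(1,len(xs)//25)]: print(u,v,L(atdepth(c,u,v,d[v,u])))
E
```

```text
wheel ends [ 0.0491 -0.131   0.07  ] [-0.0019 -0.1305  0.07  ] mid [ 0.0276 -0.1305  0.082 ] depth pt [ 0.0275 -0.1303  0.0841]
block corners [ 0.0531 -0.1008  0.066 ] [ 0.0536 -0.1588  0.066 ] [-0.0491 -0.1603  0.066 ] [-0.0478 -0.1015  0.066 ]
pusher L top [ 0.0502 -0.0523  0.102 ] [-0.0399 -0.0465  0.102 ] R [ 0.0309 -0.0726  0.102 ]
34 160 [-0.0322  0.0514  0.1526]
35 160 [-0.0323  0.051   0.1523]
36 160 [-0.0323  0.0502  0.1525]
37 160 [-0.0323  0.0499  0.152 ]
38 160 [-0.0325  0.0497  0.1512]
39 160 [-0.0323  0.0485  0.1521]
40 160 [-0.0323  0.0476  0.1524]
41 160 [-0.0324  0.0474  0.1517]
42 160 [-0.0325  0.0474  0.1508]
43 160 [-0.0322  0.0455  0.1528]
45 160 [-0.0324  0.045   0.1516]
49 160 [-0.0325  0.0429  0.1508]
50 160 [-0.0325  0.042   0.1512]
56 160 [-0.0324  0.038   0.1514]
33 161 [-0.033   0.0526  0.1519]
34 161 [-0.033   0.0519  0.152 ]
57 163 [-0.0343  0.0377  0.1514]
33 165 [-0.0354  0.0526  0.1526]
36 167 [-0.0367  0.0512  0.1522]
37 167 [-0.0369  0.051   0.1515]
37 168 [-0.0372  0.0501  0.1531]
38 168 [-0.0374  0.0502  0.1519]
39 168 [-0.0375  0.0498  0.1515]
40 168 [-0.0373  0.0484  0.1526]
41 168 [-0.0373  0.0479  0.1524]
42 168 [-0.0374  0.0475  0.1521]
43 168 [-0.0375  0.0474  0.1513]
44 168 [-0.0374  0.0461  0.1522]
45 168 [-0.0373  0.0452  0.1526]
46 168 [-0.0373  0.0447  0.1525]
47 168 [-0.0374  0.0443  0.152 ]
48 168 [-0.0375  0.0441  0.1513]
49 168 [-0.0373  0.0428  0.1524]
50 168 [-0.0374  0.0423  0.1522]
51 168 [-0.0373  0.0414  0.1525]
52 168 [-0.0375  0.0414  0.1514]
53 168 [-0.0372  0.0398  0.153 ]
54 168 [-0.0373  0.0396  0.1523]
44 169 [-0.0382  0.0471  0.1509]
47 169 [-0.0385  0.0459  0.1497]
56 170 [-0.039   0.0397  0.1504]
57 170 [-0.0392  0.0397  0.1493]
62 170 [-0.0403  0.0401  0.1433]
60 171 [-0.0413  0.0426  0.1417]
62 171 [-0.0411  0.0408  0.1423]
63 171 [-0.041   0.0397  0.1431]
```

```bash
python3 -m crank '[{"x":0,"y":-4,"z":0,"turn":0},{"x":0,"y":-4,"z":0,"turn":0},{"x":0,"y":-4,"z":0,"turn":0},{"x":0,"y":-2.4,"z":0,"turn":0},{"x":0.5,"y":0,"z":3,"turn":0}]'|tail -0
python3 -m crank '[{"x":0,"y":0,"z":3,"turn":0},{"x":0,"y":0,"z":2.5,"turn":0},{"x":0,"y":0,"z":0.6,"turn":0},{"x":0,"y":0,"z":0,"turn":0},{"x":0,"y":0,"z":0,"turn":0}]'|tail -0
python3 - <<'E'
from h import *
st()
E
```

```text
t 3.2 L [-0.0683  0.0419  0.1417] yaw -0.1553 F [-0.11 -0.65 -0.57]Exception ignored on flushing sys.stdout:
BrokenPipeError: [Errno 32] Broken pipe
Exception ignored on flushing sys.stdout:
BrokenPipeError: [Errno 32] Broken pipe
```

```bash
python3 -m crank '[{"x":0.4,"y":-0.4,"z":0.1,"turn":0},{"x":0.5,"y":0,"z":0.1,"turn":0},{"x":0.5,"y":0,"z":0.1,"turn":0},{"x":0.6,"y":0,"z":0.2,"turn":0},{"x":0.6,"y":0,"z":0.3,"turn":0}]'
python3 -m crank '[{"x":0.5,"y":0,"z":0.4,"turn":0},{"x":0.5,"y":0,"z":0.5,"turn":0},{"x":0.4,"y":0,"z":0.5,"turn":0},{"x":0.35,"y":0,"z":0.6,"turn":0},{"x":0.2,"y":0,"z":0.5,"turn":0}]'
python3 -m crank '[{"x":0.2,"y":0,"z":0.5,"turn":0},{"x":0,"y":0,"z":0,"turn":0},{"x":0,"y":0,"z":0,"turn":0}]'
python3 - <<'E'
from h import *
st()
E
```

```text
time: 3.7
tool_pos: [0.4493, 0.1121, 0.1325]
tool_rot: [-0.0, 0.997, -0.077, 0.0]
contact_force: [0.3, 0.2, 1.8]
gripper_width: -0.001
grasp_force: 0.4
time: 4.2
tool_pos: [0.468, 0.109, 0.1066]
tool_rot: [0.0, 0.997, -0.077, -0.0]
contact_force: [0.8, 0.5, 0.9]
gripper_width: -0.002
grasp_force: 0.4
time: 4.5
tool_pos: [0.4697, 0.1088, 0.102]
tool_rot: [-0.0, 0.997, -0.077, -0.0]
contact_force: [0.8, -0.1, 0.6]
gripper_width: -0.002
grasp_force: 0.3
t 4.5 L [-0.0219  0.0463  0.102 ] yaw -0.1542 F [ 0.78 -0.14  0.63]
```

```bash
python3 -m crank '[{"x":0,"y":0,"z":0.05,"turn":0},{"x":0,"y":0,"z":0.05,"turn":0},{"x":0,"y":0,"z":0,"turn":0}]'|grep -E 'pos|force'
python3 -m crank '[{"x":0,"y":0,"z":0.05,"turn":0},{"x":0,"y":0,"z":0.05,"turn":0},{"x":0,"y":0,"z":0,"turn":0}]'|grep -E 'pos|force'
```

```text
tool_pos: [0.4698, 0.1088, 0.1019]
contact_force: [-2.1, -0.2, 5.2]
grasp_force: 2.7
tool_pos: [0.4699, 0.1088, 0.1019]
contact_force: [-5.6, -0.4, 10.5]
grasp_force: 5.1
```

```bash
python3 -m crank '[{"x":0,"y":0,"z":-1,"turn":0},{"x":0,"y":0,"z":-3,"turn":0},{"x":-3,"y":-1,"z":-3,"turn":0},{"x":-4,"y":-1,"z":-2,"turn":0},{"x":0,"y":0,"z":0,"turn":0}]'|grep -E 'pos|force'
python3 - <<'E'
from h import *
st();c=cam('wrist');C=-c[2][:3,:3].T@c[2][:3,3];print('cam L',L(C),'axis',c[2][2,:3])
save('wrist','w3',sc=1)
E
```

```text
tool_pos: [0.4031, 0.1409, 0.1943]
contact_force: [0.2, -0.1, 0.5]
grasp_force: 0.0
t 5.6 L [-0.0927  0.0677  0.1943] yaw -0.1516 F [ 0.23 -0.15  0.52]
cam L [-0.0164  0.0672  0.3379] axis [-0.28922789  0.0474041  -0.95608581]
```

View pics/w3.png

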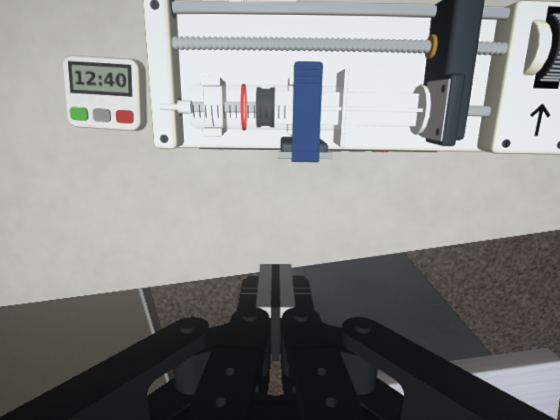

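Closed: the blue clamp lies flat across the barrel at (307,110). The red line is at about (243,107), the stopper spans about 256–275, the flange is at 420 and the pusher plate at about 430.

```bash
cat >> h.py <<'E'
def prof(f,name='wrist'):
    z=np.load(f'/tmp/{f}.npz');K,k1,_=cam(name);c=(K,k1,z['w']);im=z['im'].astype(np.float32)
    ys=np.arange(.03,.12,.0002);out=[]
    for dx in(-.004,-.002,0,.002,.004):
        r=[]
        for h in(np.sqrt(.015**2-dx**2),np.sqrt(.0135**2-dx**2)):
            uv=np.array([proj(c,W((-.022+dx,y,.078+h))) for y in ys],np.float32)
            r.append(cv2.remap(im,uv[None,:,0],uv[None,:,1],cv2.INTER_LINEAR)[0])
        red=np.clip(r[0][:,0]-r[0][:,1:].mean(1)-40,0,None); line=(red*ys).sum()/red.sum()
        v=r[1].max(1); dark=v<90; n=(ys<line-.002)&(ys>.055)&dark
        front=ys[n].max(); # refine by half-level crossing
        i=np.searchsorted(ys,front); lo=v[max(i-20,0):i].min(); hi=np.median(v[(ys>front+.002)&(ys<front+.004)]) 
        j=i
        while v[j]<(lo+hi)/2 and j<len(v)-1:j+=1
        out.append((line,ys[j],ys[n].min()))
    o=np.array(out);print('line,front,back',(o*1e3).round(1).tolist(),'short by mm',((o[:,0]-o[:,1])*1e3).round(2)); return o
E
python3 - <<'E'
from h import *
prof('w3')
z=np.load('/tmp/w3.npz');K,k1,_=cam('wrist');c=(K,k1,z['w']);d=z['d']
print('pusher plate top edge', [L(atdepth(c,u,v,d[v,u])) for u,v in((450,80),(440,140),(425,90),(420,110))])
print('flange',L(onz(c,428,110,.078+.017)),'plate',L(onz(c,445,85,.095)),[round(float(q),1) for q in proj(c,W((-.022,-.037,.095)))])
E
python3 - <<'E'
import numpy as np,cv2
a=np.load('/tmp/w3.npz')['im'];cv2.imwrite('pics/w3c.png',cv2.resize(a[50:170,200:480,::-1],None,fx=2.8,fy=2.8,interpolation=cv2.INTER_CUBIC))
E
```

```text
line,front,back [[88.2, 80.2, 68.8], [88.1, 80.2, 68.8], [88.1, 80.0, 68.8], [88.1, 80.0, 68.8], [88.2, 70.0, 69.4]] short by mm [ 7.98  7.92  8.08  8.13 18.23]
pusher plate top edge [array([ 0.0002, -0.0441,  0.0946]), array([-0.0376, -0.0426,  0.0946]), array([-0.0155,  0.0667,  0.3359]), array([-0.0186, -0.0295,  0.0879])]
flange [-0.0184 -0.032   0.095 ] plate [-0.0029 -0.0411  0.095 ] [434.9, 115.7]
```

View pics/w3c.png

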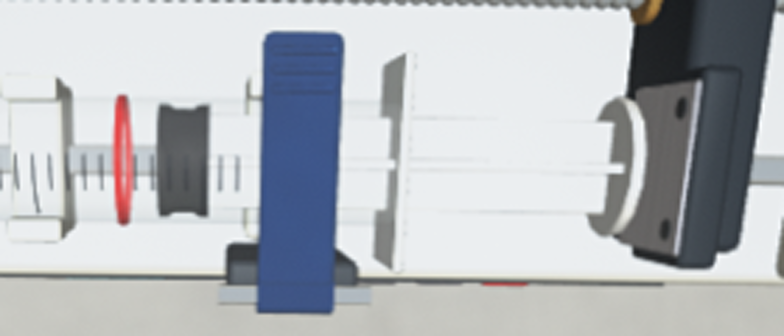

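The front of the stopper is 8.0 mm short of the line, and the gap is about 6–9 mm. Next I'll go to the wheel and check the position from above before touching it.

```bash
python3 -m crank '[{"x":2,"y":4,"z":0,"turn":0},{"x":2,"y":4,"z":0,"turn":0},{"x":2,"y":4,"z":0,"turn":0},{"x":2,"y":4,"z":0,"turn":0},{"x":2.6,"y":3.9,"z":0,"turn":0}]'|grep -E 'pos|force'
python3 -m crank '[{"x":0,"y":0,"z":3,"turn":0},{"x":0,"y":0,"z":3,"turn":0},{"x":0,"y":0,"z":3,"turn":0},{"x":0,"y":0,"z":1,"turn":0},{"x":0,"y":0,"z":0,"turn":0}]'|grep -E 'pos|force'
python3 - <<'E'
from h import *
st()
E
```

```text
tool_pos: [0.4777, -0.0759, 0.1889]
contact_force: [1.4, 0.3, 0.3]
grasp_force: 0.0
tool_pos: [0.4762, -0.0734, 0.0876]
contact_force: [-0.1, 0.8, 0.0]
grasp_force: 0.0
t 6.65 L [ 0.0124 -0.1328  0.0876] yaw -0.1547 F [-0.09  0.76  0.01]
```

```bash
python3 -m crank '[{"x":0,"y":-0.2,"z":0.3,"turn":0},{"x":0,"y":0,"z":0.3,"turn":0},{"x":0,"y":0,"z":0.05,"turn":0},{"x":0,"y":0,"z":0.05,"turn":0},{"x":0,"y":0,"z":0,"turn":0}]'|grep -E 'pos|force'
python3 - <<'E'
from h import *
st()
E
```

```text
tool_pos: [0.4785, -0.0717, 0.0839]
contact_force: [-0.8, 0.8, 0.3]
grasp_force: 0.0
t 7.15 L [ 0.0144 -0.1307  0.0839] yaw -0.1541 F [-0.75  0.76  0.3 ]
```

```bash
python3 -m crank '[{"x":0,"y":0,"z":0,"turn":0},{"x":0,"y":0,"z":0,"turn":0},{"x":0,"y":0,"z":0,"turn":0}]'|grep -E 'pos|force'
python3 -m crank '[{"x":0,"y":0,"z":0.1,"turn":0},{"x":0,"y":0,"z":0,"turn":0},{"x":0,"y":0,"z":0,"turn":0}]'|grep -E 'pos|force'
```

```text
tool_pos: [0.4782, -0.0716, 0.0834]
contact_force: [0.7, -0.3, 0.4]
grasp_force: 0.0
tool_pos: [0.4781, -0.0716, 0.0822]
contact_force: [0.6, -0.2, 0.5]
grasp_force: 0.0
```

```bash
python3 -m crank '[{"x":0,"y":0,"z":0.1,"turn":0},{"x":0,"y":0,"z":0,"turn":0},{"x":0,"y":0,"z":0,"turn":0}]'|grep -E 'pos|force'
python3 -m crank '[{"x":0,"y":0,"z":0.1,"turn":0},{"x":0,"y":0,"z":0,"turn":0},{"x":0,"y":0,"z":0,"turn":0}]'|grep -E 'pos|force'
```

```text
tool_pos: [0.4785, -0.0717, 0.0818]
contact_force: [-1.0, 0.2, 3.9]
grasp_force: 2.0
tool_pos: [0.4793, -0.0719, 0.0818]
contact_force: [-1.1, 0.8, 7.3]
grasp_force: 3.6
```

```bash
python3 -m crank '[{"x":0.3,"y":0,"z":0,"turn":0},{"x":0.3,"y":0,"z":0,"turn":0},{"x":0.4,"y":0,"z":0,"turn":0},{"x":0.4,"y":0,"z":0,"turn":0},{"x":0.3,"y":0,"z":0,"turn":0}]'|grep -E 'pos|force'
python3 -m crank '[{"x":0.3,"y":0,"z":0,"turn":0},{"x":0,"y":0,"z":0,"turn":0},{"x":0,"y":0,"z":0,"turn":0}]'|grep -E 'pos|force'
python3 - <<'E'
from h import *
st();im,d=save('wrist','w4')
E
```

```text
tool_pos: [0.4962, -0.0746, 0.0818]
contact_force: [-0.1, -0.1, 6.6]
grasp_force: 3.0
tool_pos: [0.4992, -0.0751, 0.0813]
contact_force: [1.8, 0.5, 5.1]
grasp_force: 2.6
t 9.15 L [ 0.0354 -0.1309  0.0813] yaw -0.1542 F [1.83 0.54 5.14]
```

```bash
python3 -m crank '[{"x":0,"y":0,"z":-1,"turn":0},{"x":-1.2,"y":0,"z":0,"turn":0},{"x":-1.1,"y":0,"z":0,"turn":0},{"x":0,"y":0,"z":0.6,"turn":0},{"x":0,"y":0,"z":0,"turn":0}]'|grep -E 'pos|force'
python3 -m crank '[{"x":0,"y":0,"z":0.3,"turn":0},{"x":0,"y":0,"z":0,"turn":0},{"x":0,"y":0,"z":0.1,"turn":0},{"x":0,"y":0,"z":0,"turn":0},{"x":0,"y":0,"z":0,"turn":0}]'|grep -E 'pos|force'
python3 -m crank '[{"x":0.3,"y":0,"z":0,"turn":0},{"x":0.4,"y":0,"z":0,"turn":0},{"x":0.4,"y":0,"z":0,"turn":0},{"x":0.4,"y":0,"z":0,"turn":0},{"x":0.4,"y":0,"z":0,"turn":0}]'|grep -E 'pos|force'
python3 -m crank '[{"x":0,"y":0,"z":0,"turn":0},{"x":0,"y":0,"z":0,"turn":0},{"x":0,"y":0,"z":-2,"turn":0},{"x":-2,"y":3,"z":-4,"turn":0},{"x":-4,"y":-3,"z":-4,"turn":0}]'|grep -E 'pos|force'
python3 -m crank '[{"x":-3,"y":-4.5,"z":-1,"turn":0},{"x":-3,"y":-4.5,"z":0,"turn":0},{"x":-0.5,"y":-4.5,"z":0,"turn":0},{"x":0,"y":-4.5,"z":0,"turn":0},{"x":0,"y":0,"z":0,"turn":0}]'|grep -E 'pos|force'
cat >> h.py <<'E'
def push(f):
    z=np.load(f'/tmp/{f}.npz');K,k1,_=cam('wrist');c=(K,k1,z['w']);im=z['im'].astype(np.float32)
    ys=np.arange(-.075,.0,.0002);o=[]
    for x in(.028,.036):
        uv=np.array([proj(c,W((x,y,.10))) for y in ys],np.float32)
        v=cv2.remap(im,uv[None,:,0],uv[None,:,1],cv2.INTER_LINEAR)[0].max(1);k=ys[v<110];o.append((k.min(),k.max()))
    print('pusher edges mm',(np.array(o)*1e3).round(1).tolist())
E
python3 - <<'E'
from h import *
st();im,d=save('wrist','w5');prof('w5');push('w3');push('w5')
E
```

```text
tool_pos: [0.4739, -0.0708, 0.0828]
contact_force: [1.0, -0.3, 0.1]
grasp_force: 0.0
tool_pos: [0.4761, -0.0714, 0.0814]
contact_force: [-1.6, 0.3, 6.6]
grasp_force: 3.2
tool_pos: [0.4955, -0.0745, 0.0818]
contact_force: [-1.0, 0.1, 5.6]
grasp_force: 2.9
tool_pos: [0.4444, -0.0741, 0.1702]
contact_force: [1.1, 1.3, 0.4]
grasp_force: 0.0
tool_pos: [0.4111, 0.1131, 0.1779]
contact_force: [0.2, -0.1, -0.3]
grasp_force: 0.0
t 11.7 L [-0.0805  0.0415  0.1779] yaw -0.147 F [ 0.21 -0.06 -0.31]
line,front,back [[85.5, 78.4, 65.8], [85.7, 78.4, 65.8], [85.4, 78.4, 65.8], [85.4, 78.4, 65.8], [85.8, 78.4, 67.2]] short by mm [7.15 7.26 7.02 7.03 7.43]
pusher edges mm [[-74.2, -25.6], [-74.2, -27.2]]
pusher edges mm [[-75.0, -26.6], [-75.0, -26.6]]
```

```bash
sed -i "s/    im,d=manip.grab_frame(n); np.savez(f'\/tmp\/{f}.npz',im=im,d=d,w=cam(n)\[2\])/    w=cam(n)[2]; im,d=manip.grab_frame(n); np.savez(f'\/tmp\/{f}.npz',im=im,d=d,w=w)/" h.py; grep -n 'w=w' h.py
python3 -m crank '[{"x":-1.2,"y":-2.5,"z":-1.6,"turn":0},{"x":0,"y":0,"z":0,"turn":0},{"x":0,"y":0,"z":0,"turn":0},{"x":0,"y":0,"z":0,"turn":0}]'|grep -E 'pos|force'
python3 - <<'E'
from h import *
st();im,d=save('wrist','w6');prof('w6')
a=np.vstack([np.load('/tmp/w3.npz')['im'][60:165,200:480],im[60:165,200:480]])
cv2.imwrite('pics/cmp.png',cv2.resize(a[:,:,::-1],None,fx=2.8,fy=2.8,interpolation=cv2.INTER_CUBIC))
E
```

```text
19:    w=cam(n)[2]; im,d=manip.grab_frame(n); np.savez(f'/tmp/{f}.npz',im=im,d=d,w=w)
tool_pos: [0.4033, 0.1342, 0.1931]
contact_force: [0.1, 0.5, -0.6]
grasp_force: 0.0
t 12.15 L [-0.0915  0.0612  0.1931] yaw -0.1559 F [ 0.12  0.54 -0.57]Traceback (most recent call last):
  File "<stdin>", line 2, in <module>
  File "h.py", line 43, in prof
    front=ys[n].max(); # refine by half-level crossing
    return umr_maximum(a, axis, None, out, keepdims, initial, where)
ValueError: zero-size array to reduction operation maximum which has no identity
```

```bash
sed -i 's/dark=v<90/dark=v<140/' h.py
python3 - <<'E'
from h import *
st();im=np.load('/tmp/w6.npz')['im']
a=np.vstack([np.load('/tmp/w3.npz')['im'][60:165,200:480],im[60:165,200:480]])
cv2.imwrite('pics/cmp.png',cv2.resize(a[:,:,::-1],None,fx=2.8,fy=2.8,interpolation=cv2.INTER_CUBIC))
prof('w3');prof('w6')
E
```

```text
t 12.2 L [-0.0916  0.0612  0.193 ] yaw -0.1561 F [0.69 0.08 0.68]
line,front,back [[88.2, 80.2, 55.2], [88.1, 80.2, 55.2], [88.1, 80.4, 55.2], [88.1, 85.8, 55.2], [88.2, 80.2, 55.2]] short by mm [7.98 7.92 7.68 2.33 8.03]
line,front,back [[89.0, 81.2, 55.2], [88.9, 81.2, 55.2], [89.1, 81.2, 55.2], [89.3, 86.8, 55.2], [89.5, 81.2, 55.2]] short by mm [7.76 7.65 7.89 2.51 8.26]
```

View pics/cmp.png

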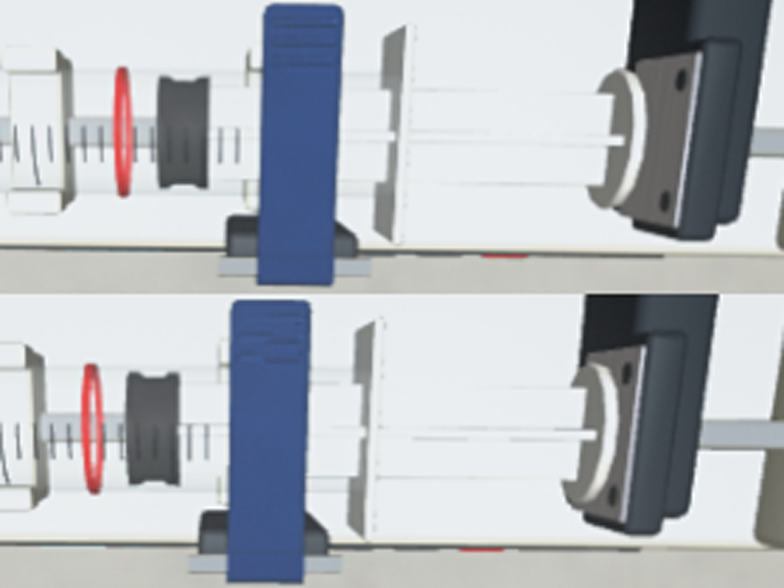

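The top half of the picture is before, the bottom half after two strokes. The pusher plate has moved about 10 px (5 mm) closer to the flange (plate at x≈645, flange at x≈618), and the plunger has not moved. The line is at (92,430) and the stopper front at x≈126. Two more strokes next.

```bash
python3 -m crank '[{"x":2,"y":4,"z":0,"turn":0},{"x":2,"y":4,"z":0,"turn":0},{"x":2,"y":4,"z":0,"turn":0},{"x":2,"y":4,"z":1,"turn":0},{"x":2.4,"y":3.2,"z":2,"turn":0}]'|grep -E 'pos'
python3 -m crank '[{"x":0,"y":0,"z":3,"turn":0},{"x":0,"y":0,"z":3,"turn":0},{"x":0,"y":0,"z":1.3,"turn":0},{"x":0,"y":0,"z":0,"turn":0},{"x":0,"y":0,"z":0,"turn":0}]'|grep -E 'pos|force'
python3 - <<'E'
from h import *
st()
E
```

```text
tool_pos: [0.4775, -0.0739, 0.1649]
tool_pos: [0.4769, -0.0706, 0.0915]
contact_force: [0.7, -0.0, 0.8]
grasp_force: 0.0
t 13.2 L [ 0.0127 -0.1299  0.0915] yaw -0.1544 F [ 0.69 -0.03  0.78]
```

```bash
python3 -m crank '[{"x":0,"y":0.1,"z":0.6,"turn":0},{"x":0,"y":0,"z":0.3,"turn":0},{"x":0,"y":0,"z":0.1,"turn":0},{"x":0,"y":0,"z":0,"turn":0},{"x":0,"y":0,"z":0,"turn":0}]'|grep -E 'pos|force'
python3 -m crank '[{"x":0,"y":0,"z":0,"turn":0},{"x":0,"y":0,"z":0.05,"turn":0},{"x":0,"y":0,"z":0,"turn":0}]'|grep -E 'pos|force'
```

```text
tool_pos: [0.4769, -0.0713, 0.0816]
contact_force: [-1.7, 0.0, 4.9]
grasp_force: 2.2
tool_pos: [0.4772, -0.0714, 0.0816]
contact_force: [-1.8, 0.8, 7.9]
grasp_force: 3.8
```

```bash
python3 -m crank '[{"x":0.3,"y":0,"z":0,"turn":0},{"x":0.4,"y":0,"z":0,"turn":0},{"x":0.4,"y":0,"z":0,"turn":0},{"x":0.4,"y":0,"z":0,"turn":0},{"x":0.4,"y":0,"z":0,"turn":0}]'|grep -E 'pos|force'
python3 -m crank '[{"x":0,"y":0,"z":0,"turn":0},{"x":0,"y":0,"z":-1,"turn":0},{"x":-1,"y":0,"z":0,"turn":0},{"x":-1,"y":0,"z":0,"turn":0},{"x":0,"y":0,"z":0.6,"turn":0}]'|grep -E 'pos|force'
python3 -m crank '[{"x":0,"y":0,"z":0,"turn":0},{"x":0,"y":0,"z":0.3,"turn":0},{"x":0,"y":0,"z":0.1,"turn":0},{"x":0,"y":0,"z":0,"turn":0},{"x":0,"y":0,"z":0,"turn":0}]'|grep -E 'pos|force'
```

```text
tool_pos: [0.4964, -0.0745, 0.0818]
contact_force: [-0.3, 1.0, 6.5]
grasp_force: 2.9
tool_pos: [0.474, -0.0708, 0.0839]
contact_force: [0.6, 0.5, 0.2]
grasp_force: 0.0
tool_pos: [0.4761, -0.0713, 0.0814]
contact_force: [-2.9, 1.1, 5.9]
grasp_force: 3.4
```

```bash
python3 -m crank '[{"x":0.3,"y":0,"z":0,"turn":0},{"x":0.4,"y":0,"z":0,"turn":0},{"x":0.4,"y":0,"z":0,"turn":0},{"x":0.4,"y":0,"z":0,"turn":0},{"x":0.4,"y":0,"z":0,"turn":0}]'|grep -E 'pos|force'
python3 -m crank '[{"x":0,"y":0,"z":0,"turn":0},{"x":0,"y":0,"z":-2,"turn":0},{"x":0,"y":0,"z":-4,"turn":0},{"x":-3,"y":0,"z":-3,"turn":0},{"x":-3,"y":-3.7,"z":-2,"turn":0}]'|grep -E 'pos|force'
python3 -m crank '[{"x":-3,"y":-4,"z":0,"turn":0},{"x":-3,"y":-4,"z":0,"turn":0},{"x":0,"y":-4,"z":0,"turn":0},{"x":0,"y":-4,"z":0,"turn":0},{"x":0,"y":0,"z":0,"turn":0}]'|grep -E 'pos|force'
python3 -m crank '[{"x":0,"y":0,"z":0,"turn":0},{"x":0,"y":0,"z":0,"turn":0},{"x":0,"y":0,"z":0,"turn":0}]'|grep -E 'pos|force'
python3 - <<'E'
from h import *
st();im,d=save('wrist','w7')
try: prof('w7')
finally:
    a=np.vstack([np.load('/tmp/w6.npz')['im'][60:165,190:470],im[60:165,190:470]])
    cv2.imwrite('pics/cmp2.png',cv2.resize(a[:,:,::-1],None,fx=2.8,fy=2.8,interpolation=cv2.INTER_CUBIC))
E
```

```text
tool_pos: [0.4956, -0.0744, 0.0819]
contact_force: [-0.9, -0.2, 4.3]
grasp_force: 2.9
tool_pos: [0.4421, -0.0316, 0.1924]
contact_force: [0.0, 0.4, -0.3]
grasp_force: 0.0
tool_pos: [0.4064, 0.1413, 0.1897]
contact_force: [-0.3, -0.1, -1.1]
grasp_force: 0.0
tool_pos: [0.4067, 0.1367, 0.1894]
contact_force: [-0.0, 0.0, 0.6]
grasp_force: 0.0
t 17.3 L [-0.0885  0.0642  0.1894] yaw -0.1562 F [-0.    0.04  0.63]
line,front,back [[89.1, 84.2, 55.2], [88.9, 84.2, 55.2], [88.9, 84.2, 55.2], [89.1, 86.4, 55.2], [89.2, 84.6, 55.2]] short by mm [4.87 4.7  4.72 2.68 4.63]
```

View pics/cmp2.png

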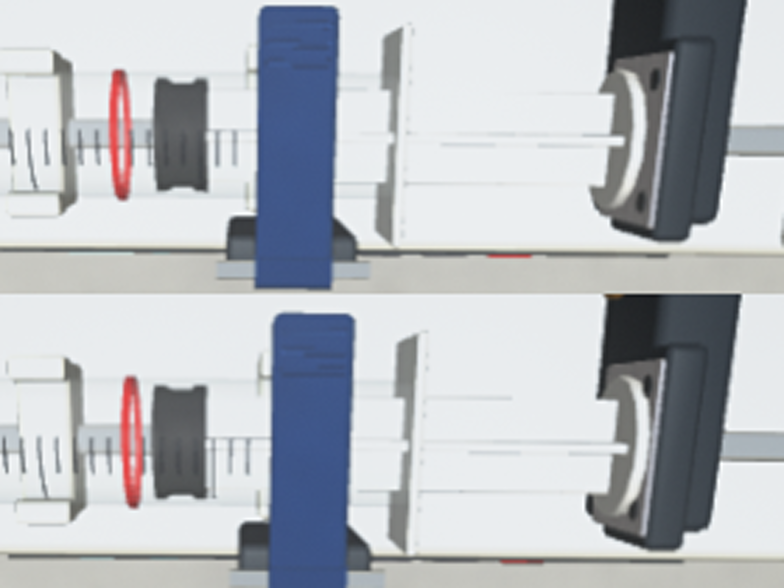

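The plunger is moving now: stopper front at (153,440), line centre at (132,440), 4.7 mm short, and the pusher is on the flange. I'll make one full stroke, then look from right above the line.

```bash
python3 -m crank '[{"x":2,"y":4,"z":0,"turn":0},{"x":2,"y":4,"z":0,"turn":0},{"x":2,"y":4,"z":0,"turn":0},{"x":2,"y":4,"z":1,"turn":0},{"x":2.1,"y":3.5,"z":2,"turn":0}]'|grep -E 'pos'
python3 -m crank '[{"x":0,"y":0,"z":3,"turn":0},{"x":0,"y":0,"z":3,"turn":0},{"x":0,"y":0,"z":1.0,"turn":0},{"x":0,"y":0,"z":0,"turn":0},{"x":0,"y":0,"z":0,"turn":0}]'|grep -E 'pos|force'
python3 - <<'E'
from h import *
st()
E
```

```text
tool_pos: [0.4779, -0.074, 0.1615]
tool_pos: [0.4772, -0.0709, 0.0909]
contact_force: [0.2, -0.1, 1.3]
grasp_force: 0.0
t 18.35 L [ 0.013  -0.1301  0.0909] yaw -0.1544 F [ 0.23 -0.07  1.27]
```

```bash
python3 -m crank '[{"x":0,"y":0.1,"z":0.6,"turn":0},{"x":0,"y":0,"z":0.3,"turn":0},{"x":0,"y":0,"z":0.1,"turn":0},{"x":0,"y":0,"z":0,"turn":0},{"x":0,"y":0,"z":0,"turn":0}]'|grep -E 'pos|force'
python3 -m crank '[{"x":0,"y":0,"z":0.05,"turn":0},{"x":0,"y":0,"z":0,"turn":0}]'|grep -E 'pos|force'
python3 -m crank '[{"x":0.3,"y":0,"z":0,"turn":0},{"x":0.4,"y":0,"z":0,"turn":0},{"x":0.4,"y":0,"z":0,"turn":0},{"x":0.4,"y":0,"z":0,"turn":0},{"x":0.4,"y":0,"z":0,"turn":0}]'|grep -E 'pos|force'
python3 -m crank '[{"x":0,"y":0,"z":0,"turn":0},{"x":0,"y":0,"z":-2,"turn":0},{"x":0,"y":0,"z":-4,"turn":0},{"x":-3,"y":0,"z":-3,"turn":0},{"x":-3,"y":-4,"z":-2,"turn":0}]'|grep -E 'pos|force'
python3 -m crank '[{"x":-3,"y":-4,"z":0,"turn":0},{"x":-3,"y":-4.5,"z":0,"turn":0},{"x":-1.2,"y":-4.5,"z":0,"turn":0},{"x":0,"y":-4.5,"z":2,"turn":0},{"x":0,"y":-0.5,"z":1.5,"turn":0}]'|grep -E 'pos|force'
python3 -m crank '[{"x":0,"y":0,"z":0,"turn":0},{"x":0,"y":0,"z":0,"turn":0},{"x":0,"y":0,"z":0,"turn":0},{"x":0,"y":0,"z":0,"turn":0}]'|grep -E 'pos|force'
python3 - <<'E'
from h import *
st();im,d=save('wrist','w8');prof('w8');c=cam('wrist');print(proj(c,W((-.022,.089,.093))))
E
```

```text
tool_pos: [0.4775, -0.0717, 0.0816]
contact_force: [-1.4, -0.2, 6.9]
grasp_force: 3.1
tool_pos: [0.4778, -0.0718, 0.0816]
contact_force: [-1.6, 0.7, 6.8]
grasp_force: 4.0
tool_pos: [0.497, -0.0749, 0.0817]
contact_force: [-1.3, -0.4, 5.9]
grasp_force: 2.8
tool_pos: [0.4445, -0.0308, 0.1914]
contact_force: [0.8, 2.6, -0.1]
grasp_force: 0.0
tool_pos: [0.4017, 0.1605, 0.1533]
contact_force: [-0.6, 0.1, -0.3]
grasp_force: 0.0
tool_pos: [0.4026, 0.1557, 0.1539]
contact_force: [0.5, 0.2, 0.5]
grasp_force: 0.0
t 20.95 L [-0.0954  0.0824  0.1539] yaw -0.156 F [0.51 0.22 0.46]
line,front,back [[89.7, 87.4, 55.2], [89.8, 87.2, 55.2], [89.8, 87.4, 55.2], [89.8, 87.6, 55.2], [89.8, 87.6, 55.2]] short by mm [2.33 2.6  2.38 2.19 2.2 ]
(np.float64(262.561039041588), np.float64(109.61932779477968))
```

```bash
cat >> h.py <<'E'
def prnt(f):
    z=np.load(f'/tmp/{f}.npz');K,k1,_=cam('wrist');c=(K,k1,z['w']);im=z['im'].astype(np.float32)
    for h in(.0135,.015):
        ys=np.arange(.076,.094,.0005);uv=np.array([[proj(c,W((-.022+dx,y,.078+np.sqrt(h*h-dx*dx)))) for y in ys] for dx in np.arange(-.006,.0021,.001)],np.float32)
        p=cv2.remap(im,uv[:,:,0],uv[:,:,1],cv2.INTER_LINEAR); p=np.median(p,0)
        print(h,' '.join(f'{y*1e3:.1f}:{a:.0f}/{b:.0f}' for y,(a,b) in zip(ys,p[:,:2])))
E
python3 - <<'E'
from h import *
prnt('w8')
E
```

```text
0.0135 76.0:80/82 76.5:81/83 77.0:80/83 77.5:77/80 78.0:74/76 78.5:76/78 79.0:80/82 79.5:82/84 80.0:82/84 80.5:82/85 81.0:82/83 81.5:78/81 82.0:75/77 82.5:77/80 83.0:79/82 83.5:81/84 84.0:82/85 84.5:82/85 85.0:81/84 85.5:80/82 86.0:73/76 86.5:78/81 87.0:112/118 87.5:170/177 88.0:213/197 88.5:223/151 89.0:220/96 89.5:221/74 90.0:222/69 90.5:220/75 91.0:220/124 91.5:224/198 92.0:226/226 92.5:226/231 93.0:226/230 93.5:201/205
0.015 76.0:81/83 76.5:80/83 77.0:80/83 77.5:77/80 78.0:74/76 78.5:75/77 79.0:80/82 79.5:82/84 80.0:82/84 80.5:81/84 81.0:81/83 81.5:78/81 82.0:75/77 82.5:77/80 83.0:80/82 83.5:81/84 84.0:82/85 84.5:82/85 85.0:81/84 85.5:80/82 86.0:73/76 86.5:79/81 87.0:117/123 87.5:177/183 88.0:216/194 88.5:222/145 89.0:220/93 89.5:221/73 90.0:222/69 90.5:219/80 91.0:221/135 91.5:225/209 92.0:226/229 92.5:226/231 93.0:226/230 93.5:193/198
```

About 2.4 mm short from right above (front 87.3, line centre 89.8). Next a part stroke of 12 mm.

```bash
python3 -m crank '[{"x":0.5,"y":4,"z":-4,"turn":0},{"x":3,"y":4.2,"z":0,"turn":0},{"x":3,"y":4.2,"z":0,"turn":0},{"x":2.5,"y":4.2,"z":1,"turn":0},{"x":2,"y":4.8,"z":2,"turn":0}]'|grep -E 'pos'
python3 -m crank '[{"x":0,"y":0,"z":3,"turn":0},{"x":0,"y":0,"z":3,"turn":0},{"x":0,"y":0,"z":0.7,"turn":0},{"x":0,"y":0,"z":0,"turn":0},{"x":0,"y":0,"z":0,"turn":0}]'|grep -E 'pos|force'
python3 - <<'E'
from h import *
st()
E
```

```text
tool_pos: [0.4773, -0.0622, 0.1623]
tool_pos: [0.4761, -0.0593, 0.0947]
contact_force: [0.1, -0.7, 0.0]
grasp_force: 0.0
t 22.0 L [ 0.0101 -0.1188  0.0947] yaw -0.1541 F [ 0.11 -0.67  0.05]
```

```bash
python3 -m crank '[{"x":0.6,"y":1.2,"z":0.3,"turn":0},{"x":0,"y":0,"z":0.6,"turn":0},{"x":0,"y":0,"z":0.3,"turn":0},{"x":0,"y":0,"z":0.1,"turn":0},{"x":0,"y":0,"z":0,"turn":0}]'|grep -E 'pos|force'
python3 -m crank '[{"x":0,"y":0,"z":0,"turn":0},{"x":0,"y":0,"z":0.05,"turn":0},{"x":0,"y":0,"z":0,"turn":0},{"x":0,"y":0,"z":0,"turn":0}]'|grep -E 'pos|force'
python3 - <<'E'
from h import *
st()
E
```

```text
tool_pos: [0.4805, -0.0725, 0.0818]
contact_force: [-0.8, -0.3, 7.3]
grasp_force: 3.4
tool_pos: [0.4808, -0.0725, 0.0818]
contact_force: [-2.0, -1.9, 8.4]
grasp_force: 4.2
t 22.9 L [ 0.0168 -0.1312  0.0818] yaw -0.154 F [-2.02 -1.9   8.44]
```

```bash
python3 -m crank '[{"x":0.3,"y":0,"z":0,"turn":0},{"x":0.3,"y":0,"z":0,"turn":0},{"x":0.3,"y":0,"z":0,"turn":0},{"x":0.3,"y":0,"z":0,"turn":0},{"x":0,"y":0,"z":0,"turn":0}]'|grep -E 'pos|force'
python3 -m crank '[{"x":0,"y":0,"z":0,"turn":0},{"x":0,"y":0,"z":-2,"turn":0},{"x":0,"y":0,"z":-4,"turn":0},{"x":-3,"y":0,"z":-3,"turn":0},{"x":-3,"y":-4,"z":-2,"turn":0}]'|grep -E 'pos|force'
python3 -m crank '[{"x":-3,"y":-4.4,"z":0,"turn":0},{"x":-3,"y":-4.5,"z":0,"turn":0},{"x":-0.5,"y":-4.5,"z":0,"turn":0},{"x":0,"y":-4.5,"z":2,"turn":0},{"x":0,"y":-0.6,"z":1.5,"turn":0}]'|grep -E 'pos|force'
python3 -m crank '[{"x":0,"y":0,"z":0,"turn":0},{"x":0,"y":0,"z":0,"turn":0},{"x":0,"y":0,"z":0,"turn":0},{"x":0,"y":0,"z":0,"turn":0}]'|grep -E 'pos|force'
python3 - <<'E'
from h import *
st();im,d=save('wrist','w9');prnt('w9')
E
```

```text
tool_pos: [0.493, -0.0745, 0.0819]
contact_force: [-1.0, -1.6, 7.4]
grasp_force: 3.9
tool_pos: [0.4401, -0.03, 0.1911]
contact_force: [1.9, 0.8, 0.8]
grasp_force: 0.0
tool_pos: [0.4065, 0.1619, 0.153]
contact_force: [-0.3, -1.6, -0.4]
grasp_force: 0.0
tool_pos: [0.4076, 0.1573, 0.1541]
contact_force: [0.5, -0.3, 0.3]
grasp_force: 0.0
t 24.8 L [-0.0908  0.0847  0.1541] yaw -0.156 F [ 0.55 -0.25  0.26]
0.0135 76.0:228/232 76.5:201/206 77.0:146/150 77.5:89/91 78.0:70/71 78.5:75/76 79.0:79/81 79.5:81/82 80.0:80/82 80.5:81/82 81.0:81/82 81.5:77/78 82.0:73/74 82.5:75/76 83.0:79/80 83.5:81/82 84.0:80/82 84.5:80/83 85.0:80/81 85.5:77/79 86.0:75/76 86.5:76/77 87.0:80/81 87.5:81/83 88.0:81/83 88.5:90/82 89.0:137/76 89.5:194/68 90.0:217/64 90.5:221/76 91.0:220/145 91.5:224/212 92.0:226/231 92.5:226/230 93.0:225/229 93.5:218/223
0.015 76.0:228/232 76.5:207/211 77.0:154/158 77.5:93/94 78.0:69/71 78.5:74/75 79.0:79/81 79.5:81/82 80.0:80/82 80.5:80/82 81.0:81/82 81.5:77/79 82.0:73/74 82.5:75/76 83.0:79/80 83.5:81/82 84.0:80/82 84.5:80/82 85.0:80/81 85.5:77/79 86.0:74/76 86.5:76/77 87.0:80/81 87.5:80/83 88.0:81/83 88.5:92/81 89.0:141/75 89.5:200/68 90.0:218/64 90.5:220/77 91.0:220/157 91.5:224/215 92.0:226/231 92.5:226/230 93.0:225/229 93.5:210/214
```

```bash
python3 - <<'E'
from h import *
for f in('w3','w6','w7','w8','w9'):
    z=np.load(f'/tmp/{f}.npz');K,k1,_=cam('wrist');c=(K,k1,z['w']);im=z['im'].astype(np.float32)
    ys=np.arange(.058,.096,.0001);r=[]
    for h in(.0135,.015):
        uv=np.array([[proj(c,W((-.022+dx,y,.078+np.sqrt(h*h-dx*dx)))) for y in ys] for dx in np.arange(-.006,.0021,.001)],np.float32)
        r.append(np.median(cv2.remap(im,uv[:,:,0],uv[:,:,1],cv2.INTER_LINEAR),0))
    k=ys[(r[0][:,0]<150)&(ys>.062)]; g=ys[(r[1][:,1]<150)&(r[1][:,0]>180)]
    print(f,'back %.1f front %.1f len %.1f | red %.1f..%.1f cen %.2f'%(k.min()*1e3,k.max()*1e3,(k.max()-k.min())*1e3,g.min()*1e3,g.max()*1e3,(g.min()+g.max())*500),'cam y',L(-z['w'][:3,:3].T@z['w'][:3,3])[1])
im=np.load('/tmp/w9.npz')['im'][80:140,210:310]
cv2.imwrite('pics/w9c.png',cv2.resize(im[:,:,::-1],None,fx=7,fy=7,interpolation=cv2.INTER_CUBIC))
E
```

```text
w3 back 68.2 front 80.1 len 11.9 | red 86.1..89.9 cen 88.00 cam y 0.0667
w6 back 68.6 front 81.0 len 12.4 | red 86.2..90.9 cen 88.55 cam y 0.0609
w7 back 71.9 front 84.1 len 12.2 | red 86.4..90.9 cen 88.65 cam y 0.0639
w8 back 69.9 front 94.3 len 24.4 | red 88.5..91.0 cen 89.75 cam y 0.0819
w9 back 69.9 front 89.1 len 19.2 | red 89.4..90.9 cen 90.15 cam y 0.0842
```

View pics/w9c.png

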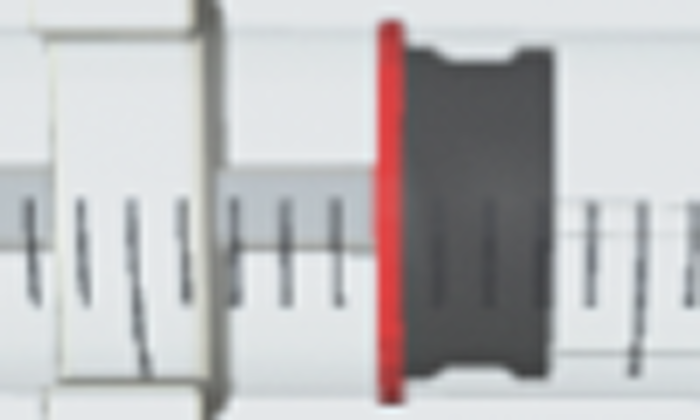

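The picture shows the line at x 378–404 and the stopper's rear edge at 552. The front edge is now hidden under the rear half of the red line. I'll locate it from the rear edge and the stopper's known length.

```bash
python3 - <<'E'
from h import *
for f in('w3','w6','w7','w8','w9'):
    z=np.load(f'/tmp/{f}.npz');K,k1,_=cam('wrist');c=(K,k1,z['w']);im=z['im'].astype(np.float32)
    ys=np.arange(.058,.096,.0001);r=[]
    for h in(.0135,.015):
        # rows off the axis, clear of the graduations
        uv=np.array([[proj(c,W((-.022+dx,y,.078+np.sqrt(h*h-dx*dx)))) for y in ys] for dx in np.arange(.004,.0081,.0005)],np.float32)
        r.append(np.median(cv2.remap(im,uv[:,:,0],uv[:,:,1],cv2.INTER_LINEAR),0))
    redn=np.clip(r[1][:,0]-r[1][:,1]-20,0,None);q=ys[(r[1][:,0]-r[1][:,1])>75]
    line=(redn*ys).sum()/redn.sum()
    g=r[0][:,1]; k=ys[(r[0].max(1)<150)]; 
    # largest dark run
    runs=np.split(k,np.nonzero(np.diff(k)>.00035)[0]+1); b=max(runs,key=len)
    print(f,'stopper %.1f..%.1f len %.1f | red %.1f..%.1f centroid %.2f'%(b[0]*1e3,b[-1]*1e3,(b[-1]-b[0])*1e3,q.min()*1e3,q.max()*1e3,line*1e3))
E
```

```text
w3 stopper 68.2..80.1 len 11.9 | red 86.0..90.0 centroid 88.15
w6 stopper 68.7..81.1 len 12.4 | red 86.4..91.3 centroid 89.03
w7 stopper 71.9..84.4 len 12.5 | red 86.6..91.2 centroid 89.11
w8 stopper 75.1..87.4 len 12.3 | red 88.5..91.0 centroid 89.75
w9 stopper 77.0..89.0 len 12.0 | red 89.2..91.0 centroid 90.09
```

Remaining shortfall is about 0.5 mm, so a 3 mm stroke finishes it.

```bash
python3 -m crank '[{"x":0.3,"y":4,"z":-4,"turn":0},{"x":3,"y":4.5,"z":0,"turn":0},{"x":3,"y":4.5,"z":0,"turn":0},{"x":2.5,"y":4.5,"z":1,"turn":0},{"x":2.3,"y":4.8,"z":2,"turn":0}]'|grep -E 'pos'
python3 -m crank '[{"x":0,"y":0,"z":3,"turn":0},{"x":0,"y":0,"z":3,"turn":0},{"x":0,"y":0,"z":0.7,"turn":0},{"x":0,"y":0,"z":0,"turn":0},{"x":0,"y":0,"z":0,"turn":0}]'|grep -E 'pos|force'
python3 - <<'E'
from h import *
st()
E
```

```text
tool_pos: [0.4785, -0.062, 0.1636]
tool_pos: [0.4776, -0.0591, 0.0959]
contact_force: [0.2, -0.4, -0.1]
grasp_force: 0.0
t 25.85 L [ 0.0116 -0.1184  0.0959] yaw -0.1541 F [ 0.22 -0.35 -0.08]
```

```bash
python3 -m crank '[{"x":1.0,"y":1.25,"z":0.3,"turn":0},{"x":0,"y":0,"z":0.6,"turn":0},{"x":0,"y":0,"z":0,"turn":0},{"x":0,"y":0,"z":0.4,"turn":0},{"x":0,"y":0,"z":0.1,"turn":0}]'|grep -E 'pos|force'
python3 -m crank '[{"x":0,"y":0,"z":0.1,"turn":0},{"x":0,"y":0,"z":0.05,"turn":0},{"x":0,"y":0,"z":0,"turn":0},{"x":0,"y":0,"z":0,"turn":0}]'|grep -E 'pos|force'
python3 - <<'E'
from h import *
st()
E
```

```text
tool_pos: [0.4857, -0.073, 0.0818]
contact_force: [-1.2, 0.2, 10.7]
grasp_force: 5.5
tool_pos: [0.4868, -0.0732, 0.0818]
contact_force: [-1.3, 0.5, 11.2]
grasp_force: 5.5
t 26.75 L [ 0.0228 -0.1309  0.0818] yaw -0.1539 F [-1.33  0.5  11.24]
```

```bash
python3 -m crank '[{"x":0,"y":0,"z":-0.1,"turn":0},{"x":0.1,"y":0,"z":0,"turn":0},{"x":0.1,"y":0,"z":0,"turn":0},{"x":0,"y":0,"z":0,"turn":0},{"x":0,"y":0,"z":0,"turn":0}]'|grep -E 'pos|force'
python3 -m crank '[{"x":0,"y":0,"z":0,"turn":0},{"x":0,"y":0,"z":-2,"turn":0},{"x":0,"y":0,"z":-4,"turn":0},{"x":-3,"y":0,"z":-3,"turn":0},{"x":-3,"y":-4,"z":-2,"turn":0}]'|grep -E 'pos|force'
python3 -m crank '[{"x":-3,"y":-4.4,"z":0,"turn":0},{"x":-3,"y":-4.5,"z":0,"turn":0},{"x":0,"y":-4.5,"z":0,"turn":0},{"x":0,"y":-4.5,"z":2,"turn":0},{"x":0,"y":-0.6,"z":1.5,"turn":0}]'|grep -E 'pos|force'
python3 -m crank '[{"x":0,"y":0,"z":0,"turn":0},{"x":0,"y":0,"z":0,"turn":0},{"x":0,"y":0,"z":0,"turn":0},{"x":0,"y":0,"z":0,"turn":0}]'|grep -E 'pos|force'
python3 - <<'E'
from h import *
st();save('wrist','w10')
for f in('w8','w9','w10'):
    z=np.load(f'/tmp/{f}.npz');K,k1,_=cam('wrist');c=(K,k1,z['w']);im=z['im'].astype(np.float32)
    ys=np.arange(.058,.096,.0001);r=[]
    for h in(.0135,.015):
        uv=np.array([[proj(c,W((-.022+dx,y,.078+np.sqrt(h*h-dx*dx)))) for y in ys] for dx in np.arange(.004,.0081,.0005)],np.float32)
        r.append(np.median(cv2.remap(im,uv[:,:,0],uv[:,:,1],cv2.INTER_LINEAR),0))
    q=ys[(r[1][:,0]-r[1][:,1])>75];k=ys[(r[0].max(1)<150)]
    b=max(np.split(k,np.nonzero(np.diff(k)>.00035)[0]+1),key=len)
    print(f,'stopper %.1f..%.1f | red %.1f..%.1f'%(b[0]*1e3,b[-1]*1e3,q.min()*1e3,q.max()*1e3))
E
```

```text
tool_pos: [0.488, -0.0734, 0.0818]
contact_force: [-1.1, -1.0, 9.4]
grasp_force: 4.2
tool_pos: [0.4354, -0.0293, 0.191]
contact_force: [0.8, 1.4, 1.3]
grasp_force: 0.0
tool_pos: [0.4067, 0.1618, 0.1529]
contact_force: [-0.7, -0.6, 0.0]
grasp_force: 0.0
tool_pos: [0.408, 0.1572, 0.1543]
contact_force: [0.7, 0.2, -0.2]
grasp_force: 0.0
t 28.65 L [-0.0904  0.0846  0.1543] yaw -0.156 F [ 0.75  0.24 -0.23]
w8 stopper 75.1..87.4 | red 88.5..91.0
w9 stopper 77.0..89.0 | red 89.2..91.0
w10 stopper 77.3..88.9 | red 89.1..91.0
```

```bash
python3 -c "
from plant import manip
print(manip.job_done())"
```

```text
the job is handed in; nothing more can be done
None
```

The job is handed in: the clamp arm is closed on the barrel, and the stopper front is at the red line (about 0.2 mm short of its centre by my last measurement), with the pusher left against the plunger and the robot clear of the pump.

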